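Put the cleanroom air sampler together

TASK

Get the air sampler on the bench ready for use: lift the grey dust cap off its base and lay it, knob up, in the round dark steel dish. Then build the sampler up on the base one part at a time, each released and fully seated before the next: first the tall deep cup, on it the low stage with the seven holes, and last the inlet cone with its neck up. Do not disturb the small bottle, the tape roll or the hand-held meter.

Things in the scene. Friction and masses are not known exactly. Their poses are not given: they have to be found in the camera images.
- base: Sampler base, fixed: white box 100 x 110 mm, 38 mm high; on its middle a round aluminium collar 56 mm across up to 65 mm height, open above as a socket 48 mm wide, 13 mm deep. At the start the dust cap sits in it. Origin: centre of the box's underside, below the collar's axis, on the bench; z up. The cup, when seated, has its origin 57 mm above this one.
- dish: Shallow round dish of dark steel, fixed to the bench, 120 mm across, 14 mm high, inside width 110 mm or more, floor 3 mm thick. Origin: centre of its underside, z up.
- cap: Grey plastic dust cap, 38 mm high, about 60 g, at first in the base's socket; lifts straight out. Under it a centred spigot 44 mm across, 8 mm high, foot chamfered. Origin: centre of the spigot's underside, z up. Disc 58 mm across at 8 to 16 mm above the origin, round knob 24 mm across at 16 to 38 mm.
- cup: Tall deep cup, bare aluminium, about 120 g: straight round body 58 mm across, 8 to 40 mm above the origin; open top 48 mm wide inside, plain floor 28 mm below the rim. Under it a centred spigot 44 mm across, 8 mm high, foot chamfered. Origin: centre of the spigot's underside, z up. The spigot has 2 mm play all round in the base's socket; seated when the body rests on the collar.
- jet: Low stage, bare aluminium, about 120 g: straight round body 58 mm across, 8 to 30 mm above the origin; in its top a socket 48 mm wide, 9 mm deep, floor with seven dark 9 mm holes. Under it a centred spigot 44 mm across, 8 mm high, foot chamfered. Origin: centre of the spigot's underside, z up. Fits the cup's mouth with 2 mm play all round; seated, its origin is 32 mm above the cup's.
- cone: Inlet cone, bare aluminium, about 120 g: body 58 mm across 8 to 18 mm above the origin, cone to 34 mm, round neck 24 mm across 34 to 58 mm, dark mouth on top. Under it a centred spigot 44 mm across, 8 mm high, foot chamfered. Origin: centre of the spigot's underside, z up. Fits the low stage's socket with 2 mm play all round; seated, its origin is 22 mm above the low stage's.
- bottle: Small upright sample bottle with a black cap, 44 mm across, 75 mm high, loose; a bystander. Origin: centre of its underside.
- tape: Small roll of cream tape lying flat, 68 mm across with a 40 mm bore, 24 mm high, loose; a bystander. Origin: centre of its underside.
- meter: Black hand-held meter lying flat, 110 x 42 mm, 22 mm high, with a pale display, loose; a bystander. Origin: centre of its underside, x along its length.
Mind the look-alikes: they are no part of the job. Leave any green look-alike of the base alone.

How it is judged:
By the outcome, as a careful person would: the job done as asked, in the order asked, and still so for the second after the job is handed in, with the robot touching nothing.
It also fails if it takes over 115 s, if anything falls off the work surface, if the arm or the gripper's body presses on something with over 40 N, if the wrist force passes 120 N, or if a joint passes its speed limit or range.

ROBOT

A 6-joint arm with a two-finger parallel gripper is mounted at the origin on the work surface. World frame = base frame: x ahead of the robot, y to its left, z up, the work surface at z = 0. Lengths are in m, angles in rad, forces in N, time in s.
With the tool pointing down it reaches from about 0.35 to 1 m from the base axis. Payload 7.1 kg.
Tool frame: the origin (TCP) lies at the very end of the fingers, on their centre line; the grasp point (between the pads) lies 19 mm behind it (env.tcp_to_grasp is the z of the grasp point in the tool frame, in m); z points along the fingers, y is the line along which they close (so a half turn about z gives the same grasp; the last joint's range is limited). The gripper opens to 85 mm and grips with 20 to 120 N. Pads are 22 mm wide; open, the fingers measure 114 mm over their backs; the gripper's body (76 mm by 85 mm) begins 54 mm behind the grasp point. The pads swing forward as they close: fully open they stand 13 mm farther back than shut.
Start: joints at [-1.23, 0.423, 1.63, -0, 1.089, -0.019], TCP at [0.22, -0.585, 0.231] pointing down, gripper open.
Joint ranges: [-3, 3], [-0.9, 2.11], [0.09, 2.58], [-1.31, 4.45], [0.11, 2.69], [-2.54, 2.54]. Speed limits (rad/s): [2.39, 2.39, 3.01, 3.14, 3.14, 3.14].

INTERFACE

Orientations are given as a unit quaternion [w, x, y, z].
In Python, from rig import readout, eyes, hand_in, env gives the robot as it stands.
- The arm moves only by the shell command python3 -m crank 'ROWS'. ROWS is JSON, a list of rows, each a list of 7 numbers: the opening, from -1 (shut) to 1 (fully open), then the shift along the world's x, y, z as a fraction of full scale, then the turn, a rotation vector about the world's x, y, z as a fraction of full scale. A call has 1 to 10 rows; each row shifts and turns the commanded pose from where the row before left it; what a row does not reach is not made up. Full scale, the value 1, is 0.25 m for a shift and 45 degrees for a turn. A row lasts 1/12 s, in which the tool goes at most 41.7 mm and 7.16 degrees, less where a joint would pass 70% of its speed; a pose out of reach is approached as far as the arm can. A call with a number of a shift or a turn outside -1 to 1 is refused whole. A call with a gripper value outside its range is refused whole. The fingers move at their own pace and stop on an object; the grip force is fixed at half the most. Time passes only in rows, so rows that do not move let the fingers close. It gives the time, the measured TCP pose, the force, the opening and the grip force at its end, in the units of the state.
- readout.get_state(): the state, without advancing time (a new reading comes with each control period).
- eyes.read_camera(name): name is "scene" or "top"; returns the picture (480x640x3 uint8, red, green, blue); there is no depth.
- eyes.camera_info(name): a dict with "fx", "fy", "cx", "cy" (pixels), "dist" ([k1, k2, p1, p2, k3] as OpenCV has them; the pictures are not rectified), "T" (4x4, takes a point from camera to world coordinates). Camera axes: x right, y down, z forward; pixel columns grow to the right and rows downward; lengths in m; the calibration is good to about 2 mm. A picture is of the moment at which its call begins. camera_info takes no time and is no camera call.
- hand_in(): hands the job in; it is judged then, once.
The state is a dict: "time": time; "joint_pos": joint angles; "joint_vel": joint speeds; "joint_efforts": joint torques, N m; "position": TCP position; "tool_rot": TCP orientation; "contact_force": force on the tool from outside, world axes, zero at the start; "torque": the same for the moment, N m; "opening": finger opening in m; "finger_force": force on a finger pad.
Only numpy, scipy, OpenCV 4.12 (cv2) and the standard library are available. Lean on these libraries where they do the work, as an engineer would, in place of code of your own. Each camera call takes 0.05 s, during which the arm holds its last target. There are 200 camera calls.

## Working session

There is one attempt and no reset: what is moved stays moved. The work goes in short steps, Python scripts to look and compute and a shell command to move; the robot and the scene stay as the last step left them, time stands still between calls to the robot, and variables do not carry over. Pictures are saved under pics/ and viewed, at most 14 in all, crops included, and the job is handed in when it is done.

```bash
mkdir -p pics; ls; python3 - <<'E'
from rig import readout, eyes, env
import cv2,numpy as np
for n in("scene","top"):
    cv2.imwrite(f"pics/{n}0.png",eyes.read_camera(n)[:,:,::-1]); i=eyes.camera_info(n)
    print(n,i['fx'],i['cx'],i['cy'],i['dist']);print(np.round(i['T'],3))
print(readout.get_state(),env.tcp_to_grasp)
E
```

```text
pics
scene 573.8946455940236 319.8050766679984 244.25414486764296 [0.06268677 0.         0.         0.         0.        ]
[[ 0.311  0.722 -0.618  1.148]
 [ 0.95  -0.236  0.202 -0.212]
 [-0.    -0.65  -0.76   0.893]
 [ 0.     0.     0.     1.   ]]
top 519.8405457482397 317.2718382254162 246.46590759164928 [-0.12257709  0.          0.          0.          0.        ]
[[ 0.006 -0.996  0.094  0.413]
 [-1.    -0.006  0.009  0.004]
 [-0.008 -0.094 -0.996  0.994]
 [ 0.     0.     0.     1.   ]]
{'time': 0.1, 'joint_pos': array([-1.23001791e+00,  4.23804196e-01,  1.63063419e+00, -2.62350902e-05,
        1.08864687e+00, -1.89855469e-02]), 'joint_vel': array([ 0.00049606, -0.00160074, -0.00269653,  0.00037958, -0.00050532,
        0.00029882]), 'joint_efforts': array([-1.77328613e-03, -5.58428693e+01, -2.82445568e+01, -9.33463116e-05,
        3.01444124e-03, -8.12862737e-06]), 'position': array([ 0.21988402, -0.58448341,  0.23059051]), 'tool_rot': array([-7.34802092e-04,  9.83863451e-01,  1.78919405e-01, -1.31027544e-04]), 'contact_force': array([-0.47401638,  1.16218174, -0.5130817 ]), 'torque': array([-0.03866315, -0.05637008,  0.00438848]), 'finger_force': 0.0, 'opening': 0.08542561303802551} -0.0187
```

View pics/scene0.png

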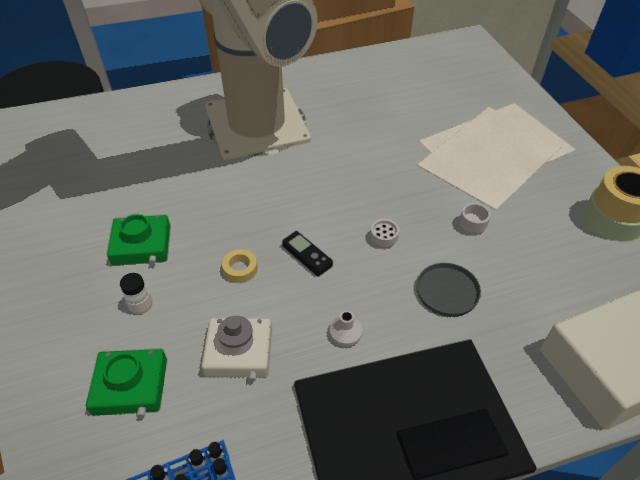

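View pics/top0.png

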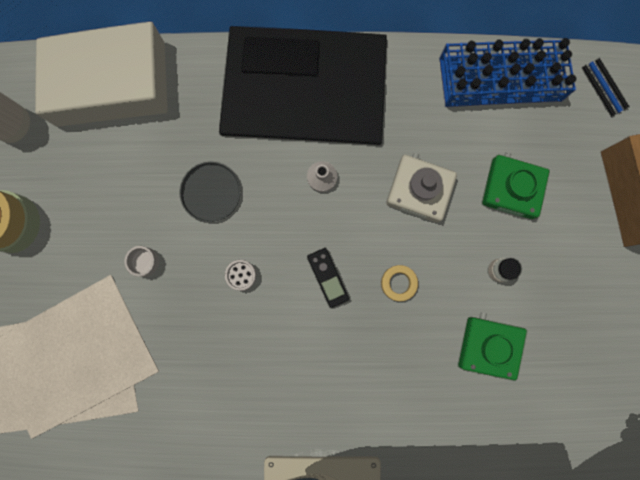

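The scene view shows the base with its grey cap at (236,345), two green look-alike bases at (138,238) and (126,380), the dish at (449,289), the cup at (475,219), the seven-hole stage at (385,233) and the cone at (346,328). The top view has the base/cap at (425,186), the dish at (211,192), the cup at (141,262), the jet at (241,275) and the cone at (321,177).

Possible confusions: base versus green bases (top 517,185 and 493,348), and cup (141,262) versus jet (241,275). I choose the white base, with the deep mouth as the cup and the seven holes as the jet. I'll check with crops.

```bash
cat > h.py <<'E'
import cv2,numpy as np
from rig import eyes
def pix2w(n,u,v,z):
    i=eyes.camera_info(n);K=np.array([[i['fx'],0,i['cx']],[0,i['fy'],i['cy']],[0,0,1]])
    p=cv2.undistortPoints(np.array([[[u,v]]],float),K,np.array(i['dist']))[0,0]
    T=np.array(i['T']);d=T[:3,:3]@np.array([p[0],p[1],1]);o=T[:3,3]
    return (o+d*(z-o[2])/d[2])[:3]
def w2pix(n,P):
    i=eyes.camera_info(n);K=np.array([[i['fx'],0,i['cx']],[0,i['fy'],i['cy']],[0,0,1]])
    T=np.linalg.inv(np.array(i['T']));P=np.atleast_2d(P).astype(float)
    return cv2.projectPoints(P,cv2.Rodrigues(T[:3,:3])[0],T[:3,3],K,np.array(i['dist']))[0][:,0]
def ring(c,r,z,k=48):
    a=np.linspace(0,2*np.pi,k);return np.c_[c[0]+r*np.cos(a),c[1]+r*np.sin(a),0*a+z]
def crop(img,u,v,half=32,s=6,rings=(),n=None,wh=None):
    x0,y0=int(u)-half,int(v)-half
    c=cv2.resize(np.ascontiguousarray(img[y0:y0+2*half,x0:x0+2*half,::-1]),None,fx=s,fy=s,interpolation=cv2.INTER_CUBIC)
    for R,col in rings:
        q=((w2pix(n,R)-[x0,y0]+.5)*s-.5).astype(np.int32);cv2.polylines(c,[q],True,col,1)
    cv2.putText(c,f"{x0},{y0}",(2,12),0,.4,(0,255,255),1);return c
E
cat > ov.py <<'E'
# overlay the hypothesised outlines, top row = top camera, bottom = scene
import sys,json
from h import *
obj={'cap':[(.029,.073),(.012,.095)],'cup':[(.029,.040),(.024,.040)],'jet':[(.029,.030),(.024,.030)],'cone':[(.029,.018),(.012,.058)],'dish':[(.060,.014)]}
def draw(est,fn,half=20,s=10):
    rows=[]
    for n in("top","scene"):
        im=eyes.read_camera(n);row=[]
        for k,c in est.items():
            h=half if k!='dish' else 36
            u,v=w2pix(n,[[c[0],c[1],obj[k][0][1]]])[0]
            row.append(cv2.resize(crop(im,u,v,h,s,[(ring(c,r,z),(0,255,0)) for r,z in obj[k]],n),(260,260)))
        rows.append(np.hstack(row))
    cv2.imwrite(fn,np.vstack(rows))
E
python3 - <<'E'
from ov import *
g={'cap':(426,179,.08),'cup':(141,258,.04),'jet':(240,272,.03),'cone':(322,172,.058),'dish':(211,192,.014)}
g={k:pix2w('top',*v) for k,v in g.items()}
s={'cap':(235,325,.095),'cup':(475,213,.04),'jet':(385,229,.03),'cone':(346,316,.058),'dish':(449,287,.014)}
for k in g: print(k,g[k].round(4),pix2w('scene',*s[k]).round(4))
e={k:pix2w('scene',*s[k]) for k in g}
draw({k:e[k] for k in('cap','cup','jet')},'pics/a.png');draw({k:e[k] for k in('cone','dish')},'pics/b.png')
E
```

```text
cap [ 0.6226 -0.1832  0.08  ] [ 0.6209 -0.1851  0.095 ]
cup [0.4799 0.3417 0.04  ] [0.4733 0.3419 0.04  ]
jet [0.4558 0.1555 0.03  ] [0.4488 0.1553 0.03  ]
cone [0.6392 0.0039 0.058 ] [0.6383 0.0022 0.058 ]
dish [0.6102 0.2177 0.014 ] [0.6103 0.2204 0.014 ]
```

View pics/a.png

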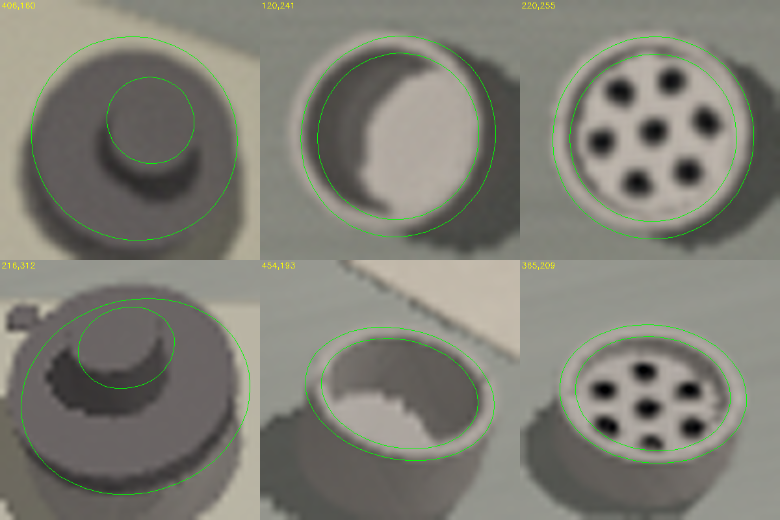

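View pics/b.png

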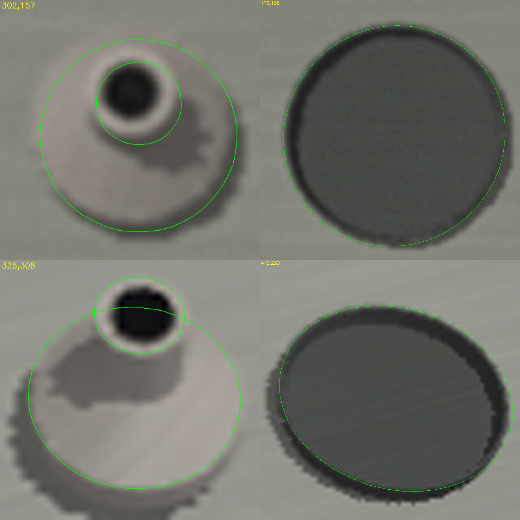

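Both crops agree with the descriptions: deep empty mouth = cup, seven holes = jet, cone with its neck up, and an empty dish. The ring overlays fit within about 2 px. I'll refine them with an edge fit per camera.

```bash
cat > fit.py <<'E'
from h import *
from scipy.optimize import minimize
def fit(n,c,r,z,im=None,w=.006):
    im=eyes.read_camera(n) if im is None else im
    g=cv2.GaussianBlur(cv2.cvtColor(im,cv2.COLOR_RGB2GRAY),(0,0),.7).astype(np.float32)
    def samp(c,r):
        q=w2pix(n,ring(c,r,z,72)).astype(np.float32);return cv2.remap(g,q[:,:1],q[:,1:],cv2.INTER_LINEAR).ravel()
    f=lambda c:-np.minimum(abs(samp(c,r+.0015)-samp(c,r-.0015)),30).mean()
    G=[(f((c[0]+a,c[1]+b)),c[0]+a,c[1]+b) for a in np.arange(-w,w+1e-6,.001) for b in np.arange(-w,w+1e-6,.001)]
    b=min(G);m=minimize(f,b[1:],method='Nelder-Mead',options={'initial_simplex':[b[1:],(b[1]+.001,b[2]),(b[1],b[2]+.001)]})
    return m.x.round(4),round(-m.fun,1)
E
python3 - <<'E'
from fit import *
ims={n:eyes.read_camera(n) for n in('top','scene')}
for k,c,r,z in [('capdisc',(.621,-.185),.029,.073),('knob',(.621,-.185),.012,.095),('cup',(.475,.343),.029,.04),('cupin',(.475,.343),.024,.04),('jet',(.45,.155),.029,.03),('jetin',(.45,.155),.024,.03),('cone',(.6383,.0022),.029,.018),('neck',(.6383,.0022),.012,.058),('dish',(.610,.219),.06,.014)]:
    print(k,*[fit(n,c,r,z,ims[n]) for n in ims])
E
```

```text
capdisc (array([ 0.619, -0.185]), np.float64(20.9)) (array([ 0.6147, -0.1872]), np.float64(24.2))
knob (array([ 0.624 , -0.1954]), np.float64(12.9)) (array([ 0.6135, -0.1883]), np.float64(16.5))
cup (array([0.4751, 0.3461]), np.float64(20.2)) (array([0.4697, 0.34  ]), np.float64(14.6))Traceback (most recent call last):
  File "<stdin>", line 4, in <module>
  File "fit.py", line 9, in fit
    G=[(f((c[0]+a,c[1]+b)),c[0]+a,c[1]+b) for a in np.arange(-w,w+1e-6,.001) for b in np.arange(-w,w+1e-6,.001)]
        ~^^^^^^^^^^^^^^^^^
  File "fit.py", line 8, in <lambda>
    f=lambda c:-np.minimum(abs(samp(c,r+.0015)-samp(c,r-.0015)),30).mean()
                                               ~~~~^^^^^^^^^^^
  File "fit.py", line 7, in samp
    q=w2pix(n,ring(c,r,z,72)).astype(np.float32);return cv2.remap(g,q[:,:1],q[:,1:],cv2.INTER_LINEAR).ravel()
      ~~~~~^^^^^^^^^^^^^^^^^^
  File "h.py", line 9, in w2pix
    i=eyes.camera_info(n);K=np.array([[i['fx'],0,i['cx']],[0,i['fy'],i['cy']],[0,0,1]])
ValueError: time passes only in moves, steps and waits
```

```bash
sed -i 's/^from rig import eyes/from rig import eyes\nimport functools\n@functools.lru_cache(None)\ndef info(n): return eyes.camera_info(n)/; s/i=eyes.camera_info(n)/i=info(n)/' h.py
python3 - <<'E'
from fit import *
ims={n:eyes.read_camera(n) for n in('top','scene')}
for k,c,r,z in [('capdisc',(.618,-.185),.029,.073),('cup',(.473,.343),.029,.04),('cupin',(.475,.343),.024,.04),('jet',(.45,.155),.029,.03),('jetin',(.45,.155),.024,.03),('cone',(.6383,.0022),.029,.018),('neck',(.6383,.0022),.012,.058),('neckin',(.6383,.0022),.009,.058),('dish',(.610,.219),.06,.014)]:
    print(k,*[fit(n,c,r,z,ims[n]) for n in ims])
E
```

```text
capdisc (array([ 0.619 , -0.1848]), np.float64(21.0)) (array([ 0.6148, -0.1871]), np.float64(24.1))
cup (array([0.4751, 0.3461]), np.float64(20.3)) (array([0.4702, 0.3398]), np.float64(14.6))
cupin (array([0.4743, 0.3437]), np.float64(27.3)) (array([0.4733, 0.3435]), np.float64(22.8))
jet (array([0.4509, 0.1569]), np.float64(21.9)) (array([0.448, 0.155]), np.float64(15.6))
jetin (array([0.4486, 0.1509]), np.float64(22.5)) (array([0.448, 0.155]), np.float64(21.0))
cone (array([ 0.6344, -0.0008]), np.float64(16.0)) (array([0.639 , 0.0026]), np.float64(17.5))
neck (array([0.6401, 0.0034]), np.float64(24.0)) (array([0.6398, 0.0014]), np.float64(21.6))
neckin (array([0.6423, 0.0042]), np.float64(30.0)) (array([0.6363, 0.0032]), np.float64(30.0))
dish (array([0.6095, 0.2178]), np.float64(28.4)) (array([0.6124, 0.2159]), np.float64(25.2))
```

```bash
python3 -m crank '[[1,0.1,0.1,0,0,0,0],[1,0.1,0.1,0,0,0,0],[1,0.1,0.1,0,0,0,0],[1,0.1,0.1,0,0,0,0],[1,0.1,0.1,0,0,0,0],[1,0.1,0.1,0,0,0,0],[1,0.1,0.1,0,0,0,0],[1,0.1,0.1,0,0,0,0],[1,0.1,0.1,0,0,0,0],[1,0.1,0.1,0,0,0,0]]'
python3 -m crank '[[1,0.1,0.1,0,0,0,0],[1,0.1,0.1,0,0,0,0],[1,0.1,0.1,0,0,0,0],[1,0.1,0.1,0,0,0,0],[1,0.1,0.1,0,0,0,0],[1,0.088,0.1,0,0,0,0],[1,0,0,-0.1,0,0,0],[1,0,0,-0.1,0,0,0],[1,0,0,-0.1,0,0,0],[1,0,0,0,0,0,0]]'
```

```text
time: 1.33
position: [0.4712, -0.3336, 0.2315]
tool_rot: [0.0, 0.984, 0.179, 0.0]
contact_force: [-0.2, -0.2, 0.2]
opening: 0.0853
finger_force: 0.0
time: 2.17
position: [0.6141, -0.1836, 0.1513]
tool_rot: [-0.002, 0.984, 0.179, -0.004]
contact_force: [-1.4, 0.8, -0.7]
opening: 0.0854
finger_force: 0.0
```

```bash
python3 -m crank '[[1,0.002,-0.006,-0.1,0,0,0],[1,0,0,-0.1,0,0,0],[1,0,0,-0.1,0,0,0],[1,0,0,-0.01,0,0,0],[-1,0,0,0,0,0,0],[-1,0,0,0,0,0,0],[-1,0,0,0,0,0,0],[-1,0,0,0,0,0,0],[-1,0,0,0,0,0,0],[-1,0,0,0,0,0,0]]'
```

```text
time: 3.0
position: [0.6185, -0.1868, 0.0806]
tool_rot: [0.001, 0.984, 0.179, 0.001]
contact_force: [-1.5, 0.2, 7.2]
opening: 0.0212
finger_force: 58.4
```

```bash
python3 -m crank '[[-1,0,0,0,0,0,0],[-1,0,0,0,0,0,0]]'; python3 - <<'E'
from h import *
n='scene';im=eyes.read_camera(n);a=crop(im,236,325,50,5);im=eyes.read_camera('top');b=crop(im,428,183,50,5)
cv2.imwrite('pics/c.png',cv2.resize(np.hstack([a,b]),(800,400)))
E
```

```text
time: 3.17
position: [0.6185, -0.1868, 0.0806]
tool_rot: [0.001, 0.984, 0.179, 0.001]
contact_force: [-1.3, 0.3, 6.5]
opening: 0.0217
finger_force: 58.4
```

View pics/c.png

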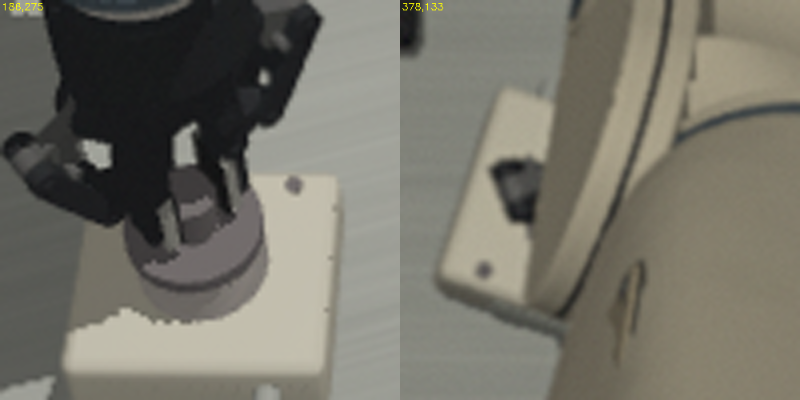

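The grasp looks right: the pads hold the knob with the cap level. Lifting it and carrying it to the dish.

```bash
python3 -m crank '[[-1,0,0,0.04,0,0,0],[-1,0,0,0.06,0,0,0],[-1,0,0,0.1,0,0,0],[-1,0,0,0.1,0,0,0],[-1,0,0,0.1,0,0,0],[-1,0,0.1,0,0,0,0],[-1,0,0.15,0,0,0,0],[-1,0,0.15,0,0,0,0],[-1,0,0.15,0,0,0,0],[-1,0,0.15,0,0,0,0]]'
python3 -m crank '[[-1,-0.032,0.15,0,0,0,0],[-1,0,0.15,0,0,0,0],[-1,0,0.15,0,0,0,0],[-1,0,0.15,0,0,0,0],[-1,0,0.15,0,0,0,0],[-1,0,0.1,0,0,0,0],[-1,0,0.07,0,0,0,0],[-1,0,0,0,0,0,0],[-1,0,0,0,0,0,0]]'
python3 - <<'E'
from fit import *
ims={n:eyes.read_camera(n) for n in('top','scene')}
for n in ims: print(n,fit(n,(.617,-.186),.028,.065,ims[n],.005),fit(n,(.617,-.186),.024,.065,ims[n],.005))
a=crop(ims['top'],426,184,20,20,[(ring((.617,-.186),r,.065),(0,255,0)) for r in(.028,.024)],'top');u,v=w2pix('scene',[[.617,-.186,.065]])[0]
b=crop(ims['scene'],u,v,20,20,[(ring((.617,-.186),r,.065),(0,255,0)) for r in(.028,.024)],'scene')
c=np.hstack([cv2.resize(x,(400,400)) for x in(a,b)]);cv2.imwrite('pics/d.png',c)
E
```

```text
time: 4.1
position: [0.6174, -0.01, 0.1799]
tool_rot: [0.0, 0.984, 0.179, 0.0]
contact_force: [1.8, 1.6, -0.6]
opening: 0.0216
finger_force: 58.8
time: 4.85
position: [0.6094, 0.2194, 0.1794]
tool_rot: [0.0, 0.984, 0.18, 0.0]
contact_force: [-0.0, -0.9, -0.6]
opening: 0.0215
finger_force: 58.9
top (array([ 0.6135, -0.1823]), np.float64(25.5)) (array([ 0.6138, -0.1817]), np.float64(26.3))
scene (array([ 0.6168, -0.188 ]), np.float64(21.1)) (array([ 0.6172, -0.1883]), np.float64(23.8))
```

View pics/d.png

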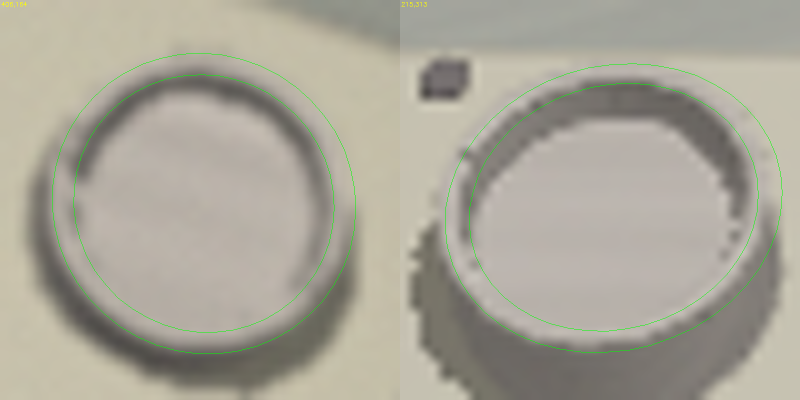

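The collar is now empty, with its socket visible; the ring fits agree within about 2 mm of (0.616,-0.185). Lowering the cap into the dish.

```bash
python3 -m crank '[[-1,0,-0.004,-0.1,0,0,0],[-1,0,0,-0.1,0,0,0],[-1,0,0,-0.1,0,0,0],[-1,0,0,-0.1,0,0,0],[-1,0,0,-0.1,0,0,0],[-1,0,0,-0.08,0,0,0],[-1,0,0,-0.012,0,0,0],[-1,0,0,-0.012,0,0,0],[-1,0,0,0,0,0,0]]'
```

```text
time: 5.7
position: [0.6101, 0.2168, 0.0283]
tool_rot: [0.0, 0.984, 0.178, 0.0]
contact_force: [0.2, 0.7, -0.9]
opening: 0.0212
finger_force: 58.9
```

```bash
python3 -m crank '[[-1,0,0,-0.006,0,0,0],[-1,0,0,0,0,0,0]]';python3 -m crank '[[-1,0,0,-0.006,0,0,0],[-1,0,0,0,0,0,0]]'
```

```text
time: 5.87
position: [0.6106, 0.2176, 0.0277]
tool_rot: [-0.0, 0.984, 0.179, 0.001]
contact_force: [0.1, -1.3, -0.3]
opening: 0.0216
finger_force: 58.9
time: 6.03
position: [0.6106, 0.2178, 0.0266]
tool_rot: [-0.0, 0.984, 0.179, 0.001]
contact_force: [-1.1, -1.6, 7.0]
opening: 0.0214
finger_force: 59.6
```

```bash
python3 -m crank '[[0.2,0,0,0,0,0,0],[0.2,0,0,0,0,0,0],[0.2,0,0,0,0,0,0],[0.2,0,0,0,0,0,0],[0.2,0,0,0.1,0,0,0],[1,0,0,0.1,0,0,0],[1,0,0,0.1,0,0,0],[1,0,0,0.1,0,0,0],[1,0,0,0.04,0,0,0],[1,0,0,0,0,0,0]]'
python3 -m crank '[[1,-0.109,0.1,0,0,0,0],[1,-0.109,0.1,0,0,0,0],[1,-0.109,0.1,0,0,0,0],[1,-0.109,0.1,0,0,0,0],[1,-0.109,0.1,0,0,0,0],[1,0,0.004,-0.1,0,0,0],[1,0,0,0,0,0,0],[1,0,0,0,0,0,0]]'
python3 - <<'E'
from h import *
im=eyes.read_camera('scene');cv2.imwrite('pics/e.png',im[100:400,220:620,::-1])
E
```

```text
time: 6.87
position: [0.6113, 0.2182, 0.1376]
tool_rot: [-0.0, 0.984, 0.179, 0.003]
contact_force: [0.2, 0.3, -0.9]
opening: 0.0854
finger_force: 0.0
time: 7.53
position: [0.4717, 0.3427, 0.1076]
tool_rot: [0.001, 0.984, 0.179, -0.002]
contact_force: [-0.0, 0.2, 0.0]
opening: 0.0855
finger_force: 0.0
```

View pics/e.png

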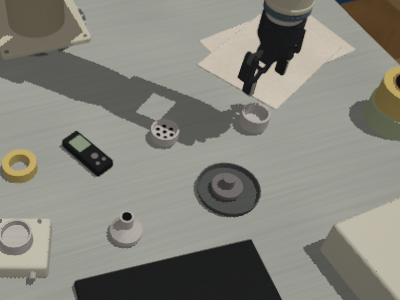

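The cap lies in the dish, knob up, at crop (226,184), and the gripper is above the cup at crop (255,118). Next: close on the cup to centre it, turn 90° and grip again.

```bash
python3 -m crank '[[1,0.006,0.004,-0.1,0,0,0],[1,0,0,-0.1,0,0,0],[1,0,0,-0.1,0,0,0],[1,0,0,-0.1,0,0,0],[0,0,0,0,0,0,0],[0,0,0,0,0,0,0],[0,0,0,0,0,0,0],[0,0,0,0,0,0,0],[0,0,0,0,0,0,0]]'
python3 -c "
from rig import readout;print(readout.get_state()['joint_pos'].round(2))"
```

```text
time: 8.33
position: [0.476, 0.345, 0.0115]
tool_rot: [-0.001, 0.984, 0.179, 0.001]
contact_force: [-0.0, 0.1, -0.2]
opening: 0.0568
finger_force: 63.8
[0.61 0.69 1.81 0.   0.64 1.82]
```

```bash
python3 -m crank '[[1,0,0,0,0,0,0],[1,0,0,0,0,0,0],[1,0,0,0,0,0,0],[1,0,0,0,0,0,0.15],[1,0,0,0,0,0,0.15],[1,0,0,0,0,0,0.15],[1,0,0,0,0,0,0.15],[1,0,0,0,0,0,0.15],[1,0,0,0,0,0,0.15],[1,0,0,0,0,0,0.15]]'
python3 -m crank '[[1,0,0,0,0,0,0.15],[1,0,0,0,0,0,0.15],[1,0,0,0,0,0,0.15],[1,0,0,0,0,0,0.15],[1,0,0,0,0,0,0.15],[1,0,0,0,0,0,0.15],[1,0,0,0,0,0,0.05]]'
python3 -m crank '[[-1,0,0,0,0,0,0],[-1,0,0,0,0,0,0],[-1,0,0,0,0,0,0],[-1,0,0,0,0,0,0],[-1,0,0,0,0,0,0]]'
```

```text
time: 9.17
position: [0.4749, 0.3447, 0.01]
tool_rot: [-0.0, 0.828, 0.561, 0.0]
contact_force: [-0.2, -0.3, -0.2]
opening: 0.0854
finger_force: 0.0
time: 9.75
position: [0.4748, 0.3447, 0.01]
tool_rot: [0.0, 0.567, 0.824, 0.0]
contact_force: [-0.4, 0.4, -0.1]
opening: 0.0854
finger_force: 0.0
time: 10.17
position: [0.4749, 0.3447, 0.0105]
tool_rot: [-0.0, 0.57, 0.822, 0.0]
contact_force: [-1.6, -0.3, 5.9]
opening: 0.0562
finger_force: 63.7
```

```bash
python3 -m crank '[[-1,0,0,0.05,0,0,0],[-1,0,0,0.1,0,0,0],[-1,0,0,0.12,0,0,0],[-1,0,0,0.12,0,0,0],[-1,0,0,0.12,0,0,0],[-1,0.035,-0.132,0,0,0,0],[-1,0.035,-0.132,0,0,0,0],[-1,0.035,-0.132,0,0,0,0],[-1,0.035,-0.132,0,0,0,0],[-1,0.035,-0.132,0,0,0,0]]'
python3 -m crank '[[-1,0.035,-0.132,0,0,0,0],[-1,0.035,-0.132,0,0,0,0],[-1,0.035,-0.132,0,0,0,0],[-1,0.035,-0.132,0,0,0,0],[-1,0.035,-0.132,0,0,0,0],[-1,0.035,-0.132,0,0,0,0],[-1,0.035,-0.132,0,0,0,0],[-1,0.035,-0.132,0,0,0,0],[-1,0.035,-0.132,0,0,0,0],[-1,0.035,-0.132,0,0,0,0]]'
python3 -m crank '[[-1,0.038,-0.14,0,0,0,0],[-1,0,0,-0.08,0,0,0],[-1,0,0,-0.05,0,0,0],[-1,0,0,0,0,0,0],[-1,0,0,0,0,0,0]]'
python3 - <<'E'
from h import *
from rig import readout
p=readout.get_state()['position'];print(p)
z0=p[2]-.0105;o=[]
for n in('top','scene'):
    im=eyes.read_camera(n);u,v=w2pix(n,[[p[0],p[1],.085]])[0]
    c=(.6155,-.1855)
    o.append(cv2.resize(crop(im,u,v,30,13,[(ring(c,.028,.065),(0,255,0)),(ring(p,.029,z0+.008),(0,0,255)),(ring(p,.029,z0+.040),(0,0,255)),(ring(p,.022,z0),(255,0,0))],n),(400,400)))
cv2.imwrite('pics/f.png',np.hstack(o))
E
```

```text
time: 11.0
position: [0.5186, 0.1781, 0.1382]
tool_rot: [0.0, 0.569, 0.822, 0.0]
contact_force: [-0.5, 0.8, -1.2]
opening: 0.0564
finger_force: 64.1
time: 11.83
position: [0.6061, -0.1522, 0.138]
tool_rot: [0.0, 0.57, 0.822, 0.0]
contact_force: [1.1, 0.2, -1.8]
opening: 0.0563
finger_force: 64.1
time: 12.25
position: [0.6141, -0.1842, 0.1039]
tool_rot: [-0.002, 0.569, 0.822, -0.0]
contact_force: [0.2, -0.4, -0.3]
opening: 0.0565
finger_force: 64.1
[ 0.61413657 -0.18421967  0.1038564 ]
```

View pics/f.png

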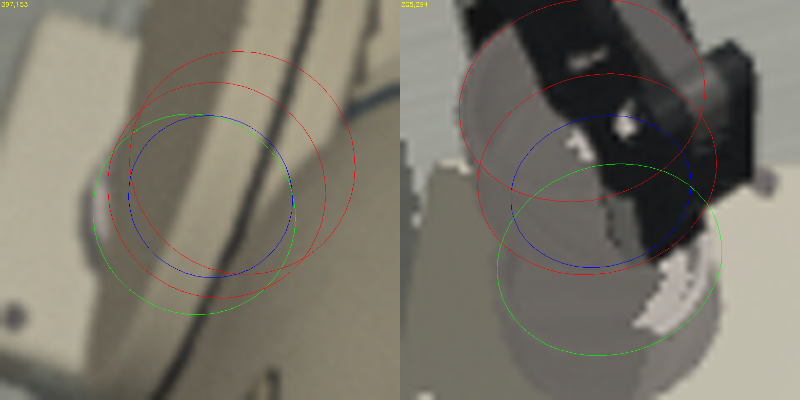

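The scene view shows the held cup matching its projected outline (left edge at 459) and the collar on its ring (498–722), so the arm and camera agree here. Lowering gently while watching the force.

```bash
python3 -m crank '[[-1,0.007,-0.007,-0.06,0,0,0],[-1,0,0,-0.04,0,0,0],[-1,0,0,0,0,0,0],[-1,0,0,0,0,0,0]]';python3 -m crank '[[-1,0,0,-0.012,0,0,0],[-1,0,0,-0.012,0,0,0],[-1,0,0,0,0,0,0]]'
```

```text
time: 12.68
position: [0.6165, -0.1866, 0.0786]
tool_rot: [-0.001, 0.569, 0.822, -0.0]
contact_force: [-0.5, -0.2, -1.1]
opening: 0.0564
finger_force: 64.1
time: 12.93
position: [0.6171, -0.1871, 0.0734]
tool_rot: [-0.0, 0.569, 0.822, -0.0]
contact_force: [-0.4, 0.4, -1.8]
opening: 0.0561
finger_force: 64.1
```

```bash
python3 -m crank '[[-1,-0.002,0.003,-0.012,0,0,0],[-1,0,0,0,0,0,0]]';python3 -m crank '[[-1,0,0,-0.008,0,0,0],[-1,0,0,0,0,0,0]]';python3 -m crank '[[-1,0,0,-0.006,0,0,0],[-1,0,0,0,0,0,0]]'
```

```text
time: 13.1
position: [0.6165, -0.1863, 0.0704]
tool_rot: [-0.0, 0.569, 0.822, -0.0]
contact_force: [0.2, -0.4, -0.9]
opening: 0.0558
finger_force: 64.1
time: 13.27
position: [0.6167, -0.1864, 0.0686]
tool_rot: [-0.0, 0.569, 0.822, -0.0]
contact_force: [0.5, -0.6, -1.7]
opening: 0.0565
finger_force: 64.1
time: 13.43
position: [0.617, -0.1865, 0.0675]
tool_rot: [0.0, 0.569, 0.822, 0.0]
contact_force: [0.1, 0.0, -1.3]
opening: 0.0562
finger_force: 64.2
```

```bash
python3 -m crank '[[-1,0,0,-0.006,0,0,0],[-1,0,0,0,0,0,0]]';python3 -m crank '[[-1,0,0,-0.004,0,0,0],[-1,0,0,0,0,0,0]]'
```

```text
time: 13.6
position: [0.6171, -0.1866, 0.0675]
tool_rot: [0.0, 0.569, 0.822, 0.0]
contact_force: [-5.6, 2.0, 13.2]
opening: 0.0564
finger_force: 65.5
time: 13.77
position: [0.617, -0.1866, 0.0674]
tool_rot: [0.0, 0.569, 0.822, 0.0]
contact_force: [-7.2, 3.2, 19.8]
opening: 0.0562
finger_force: 66.3
```

```bash
python3 -m crank '[[-1,0,0,0.006,0,0,0],[1,0,0,0,0,0,0],[1,0,0,0,0,0,0],[1,0,0,0,0,0,0],[1,0,0,0.06,0,0,0],[1,0,0,0.1,0,0,0],[1,0,0,0.12,0,0,0],[1,0,0,0.12,0,0,0],[1,0,0,0,0,0,0]]'
python3 -m crank '[[1,-0.067,0.137,0,0,0,0],[1,-0.067,0.137,0,0,0,0],[1,-0.067,0.137,0,0,0,0],[1,-0.067,0.137,0,0,0,0],[1,-0.067,0.137,0,0,0,0],[1,-0.067,0.137,0,0,0,0],[1,-0.067,0.137,0,0,0,0],[1,-0.067,0.137,0,0,0,0],[1,-0.067,0.137,0,0,0,0],[1,-0.067,0.137,0,0,0,0]]'
python3 -m crank '[[1,0,0,-0.12,0,0,0],[1,0,0,-0.12,0,0,0],[1,0,0,-0.12,0,0,0],[1,0,0,0,0,0,0],[1,0,0,0,0,0,0]]'
python3 - <<'E'
from fit import *
ims={n:eyes.read_camera(n) for n in('top','scene')}
for n in ims: print(n,fit(n,(.616,-.186),.029,.097,ims[n],.005),fit(n,(.616,-.186),.024,.097,ims[n],.005))
o=[]
for n in ims:
    u,v=w2pix(n,[[.617,-.1866,.085]])[0];o.append(cv2.resize(crop(ims[n],u,v,25,16,[(ring((.617,-.1866),r,.097),(0,255,0)) for r in(.029,.024)],n),(400,400)))
cv2.imwrite('pics/g.png',np.hstack(o))
E
```

```text
time: 14.52
position: [0.6203, -0.1876, 0.1722]
tool_rot: [0.004, 0.569, 0.822, 0.001]
contact_force: [2.0, -0.1, -0.3]
opening: 0.0855
finger_force: 0.0
time: 15.35
position: [0.4482, 0.1574, 0.166]
tool_rot: [-0.0, 0.569, 0.822, -0.0]
contact_force: [1.1, 0.3, -0.2]
opening: 0.086
finger_force: 0.0
time: 15.77
position: [0.448, 0.1557, 0.0751]
tool_rot: [-0.001, 0.569, 0.822, -0.002]
contact_force: [-0.2, 0.1, 0.3]
opening: 0.0852
finger_force: 0.0
top (array([ 0.6161, -0.1824]), np.float64(19.7)) (array([ 0.6159, -0.1845]), np.float64(26.4))
scene (array([ 0.6166, -0.1876]), np.float64(17.3)) (array([ 0.6187, -0.1885]), np.float64(23.0))
```

View pics/g.png

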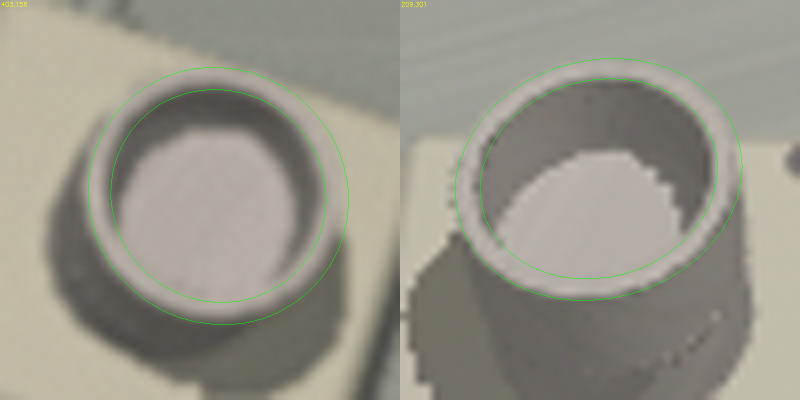

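The cup stands upright and seated: its rim fits the predicted ring at z = 97 mm in the scene view (455–742) and within 1 px in the top view. Next is the jet, gripped twice as before.

```bash
python3 -m crank '[[1,0.004,0.002,-0.1,0,0,0],[1,0,0,-0.1,0,0,0],[1,0,0,-0.08,0,0,0],[1,0,0,0,0,0,0],[-1,0,0,0,0,0,0],[-1,0,0,0,0,0,0],[-1,0,0,0,0,0,0],[-1,0,0,0,0,0,0]]'
python3 -m crank '[[1,0,0,0,0,0,0],[1,0,0,0,0,0,0],[1,0,0,0,0,0,0],[1,0,0,0,0,0,-0.15],[1,0,0,0,0,0,-0.15],[1,0,0,0,0,0,-0.15],[1,0,0,0,0,0,-0.15],[1,0,0,0,0,0,-0.15],[1,0,0,0,0,0,-0.15],[1,0,0,0,0,0,-0.15]]'
python3 -m crank '[[1,0,0,0,0,0,-0.15],[1,0,0,0,0,0,-0.15],[1,0,0,0,0,0,-0.15],[1,0,0,0,0,0,-0.15],[1,0,0,0,0,0,-0.15],[1,0,0,0,0,0,-0.15],[-1,0,0,0,0,0,-0.05],[-1,0,0,0,0,0,0],[-1,0,0,0,0,0,0],[-1,0,0,0,0,0,0]]'
python3 -m crank '[[-1,0,0,0,0,0,0],[-1,0,0,0,0,0,0]]'
```

```text
time: 16.53
position: [0.4515, 0.1568, 0.0087]
tool_rot: [0.001, 0.569, 0.822, 0.001]
contact_force: [-1.6, -1.9, 9.8]
opening: 0.056
finger_force: 61.5
time: 17.37
position: [0.4505, 0.1566, 0.0066]
tool_rot: [0.0, 0.852, 0.523, 0.0]
contact_force: [-0.1, -0.4, -0.3]
opening: 0.085
finger_force: 0.0
time: 18.2
position: [0.4505, 0.1566, 0.0071]
tool_rot: [-0.0, 0.984, 0.18, 0.0]
contact_force: [-2.6, -0.4, 10.8]
opening: 0.0562
finger_force: 61.6
time: 18.37
position: [0.4505, 0.1566, 0.0071]
tool_rot: [-0.0, 0.984, 0.18, 0.0]
contact_force: [-1.5, -0.8, 10.9]
opening: 0.0561
finger_force: 61.6
```

```bash
python3 -m crank '[[-1,0,0,0.05,0,0,0],[-1,0,0,0.1,0,0,0],[-1,0,0,0.13,0,0,0],[-1,0,0,0.13,0,0,0],[-1,0,0,0.13,0,0,0],[-1,0,0,0,0,0,0]]'
python3 -m crank '[[-1,0.067,-0.137,0,0,0,0],[-1,0.067,-0.137,0,0,0,0],[-1,0.067,-0.137,0,0,0,0],[-1,0.067,-0.137,0,0,0,0],[-1,0.067,-0.137,0,0,0,0],[-1,0.067,-0.137,0,0,0,0],[-1,0.067,-0.137,0,0,0,0],[-1,0.067,-0.137,0,0,0,0],[-1,0.067,-0.137,0,0,0,0],[-1,0.063,-0.139,0,0,0,0]]'
python3 -m crank '[[-1,0,0,-0.08,0,0,0],[-1,0,0,-0.06,0,0,0],[-1,0,0,0,0,0,0],[-1,0,0,0,0,0,0]]'
```

```text
time: 18.87
position: [0.4536, 0.1576, 0.1467]
tool_rot: [-0.001, 0.984, 0.18, 0.005]
contact_force: [0.5, 0.4, -0.9]
opening: 0.056
finger_force: 64.4
time: 19.7
position: [0.6169, -0.1882, 0.1404]
tool_rot: [-0.0, 0.984, 0.18, -0.0]
contact_force: [0.5, 0.3, -1.5]
opening: 0.0561
finger_force: 64.4
time: 20.03
position: [0.6156, -0.1861, 0.1048]
tool_rot: [-0.001, 0.984, 0.179, -0.001]
contact_force: [-0.2, 0.2, 0.0]
opening: 0.0562
finger_force: 64.4
```

```bash
python3 -m crank '[[-1,0.003,-0.001,-0.008,0,0,0],[-1,0,0,-0.008,0,0,0],[-1,0,0,0,0,0,0]]';python3 -m crank '[[-1,0,0,-0.008,0,0,0],[-1,0,0,-0.006,0,0,0],[-1,0,0,0,0,0,0]]'
```

```text
time: 20.28
position: [0.618, -0.1863, 0.1028]
tool_rot: [0.0, 0.984, 0.179, 0.0]
contact_force: [-0.6, 0.2, -1.4]
opening: 0.0563
finger_force: 64.4
time: 20.53
position: [0.6175, -0.1865, 0.0988]
tool_rot: [-0.0, 0.984, 0.179, -0.0]
contact_force: [0.7, -0.2, -0.8]
opening: 0.0561
finger_force: 64.5
```

```bash
python3 -m crank '[[-1,0,0,-0.006,0,0,0],[-1,0,0,0,0,0,0]]';python3 -m crank '[[-1,0,0,-0.006,0,0,0],[-1,0,0,0,0,0,0]]';python3 -m crank '[[-1,0,0,-0.006,0,0,0],[-1,0,0,0,0,0,0]]'
```

```text
time: 20.7
position: [0.6174, -0.1866, 0.0971]
tool_rot: [-0.0, 0.984, 0.179, -0.0]
contact_force: [0.1, 0.5, -0.7]
opening: 0.056
finger_force: 64.5
time: 20.87
position: [0.6177, -0.1868, 0.0962]
tool_rot: [0.0, 0.984, 0.179, 0.0]
contact_force: [-2.1, -0.1, 2.5]
opening: 0.0561
finger_force: 64.8
time: 21.03
position: [0.6177, -0.1868, 0.0961]
tool_rot: [0.0, 0.984, 0.179, 0.0]
contact_force: [-6.0, 1.5, 13.8]
opening: 0.0561
finger_force: 66.0
```

Seated at exactly the predicted height. Releasing, going above the cone and checking the stack.

```bash
python3 -m crank '[[-1,0,0,0.006,0,0,0],[1,0,0,0,0,0,0],[1,0,0,0,0,0,0],[1,0,0,0,0,0,0],[1,0,0,0.06,0,0,0],[1,0,0,0.1,0,0,0],[1,0,0,0.1,0,0,0],[1,0,0,0,0,0,0]]'
python3 -m crank '[[1,0.014,0.126,0,0,0,0],[1,0.014,0.126,0,0,0,0],[1,0.014,0.126,0,0,0,0],[1,0.014,0.126,0,0,0,0],[1,0.014,0.126,0,0,0,0],[1,0.014,0.125,0,0,0,0],[1,0,0,-0.1,0,0,0],[1,0,0,-0.1,0,0,0],[1,0,0,0,0,0,0],[1,0,0,0,0,0,0]]'
python3 - <<'E'
from h import *
o=[]
for n in('top','scene'):
    im=eyes.read_camera(n)
    u,v=w2pix(n,[[.617,-.1866,.1]])[0];o.append(cv2.resize(crop(im,u,v,28,14,[(ring((.617,-.1866),r,.119),(0,255,0)) for r in(.029,.024)],n),(400,400)))
cv2.imwrite('pics/i.png',np.hstack(o))
E
```

```text
time: 21.7
position: [0.6205, -0.1876, 0.1655]
tool_rot: [0.002, 0.984, 0.179, 0.003]
contact_force: [1.3, 0.1, 0.5]
opening: 0.0853
finger_force: 0.0
time: 22.53
position: [0.6373, 0.0022, 0.1092]
tool_rot: [-0.0, 0.984, 0.179, -0.002]
contact_force: [0.5, -0.1, 0.9]
opening: 0.0855
finger_force: 0.0
```

View pics/i.png

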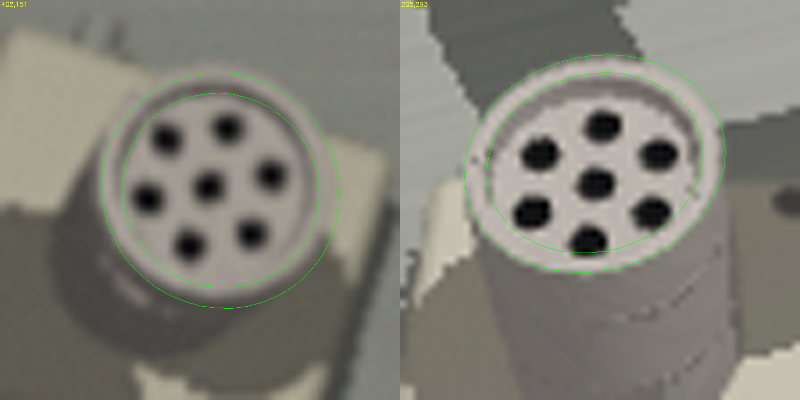

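The seven-hole stage sits level and flush on the cup, and its rim fits the ring at z = 119 mm. Now the cone, gripped by the neck twice.

```bash
python3 -m crank '[[1,0.006,0,-0.1,0,0,0],[1,0,0,-0.1,0,0,0],[1,0,0,-0.07,0,0,0],[1,0,0,0,0,0,0],[-1,0,0,0,0,0,0],[-1,0,0,0,0,0,0],[-1,0,0,0,0,0,0],[-1,0,0,0,0,0,0],[-1,0,0,0,0,0,0],[-1,0,0,0,0,0,0]]'
python3 -m crank '[[1,0,0,0,0,0,0],[1,0,0,0,0,0,0],[1,0,0,0,0,0,0],[1,0,0,0,0,0,0],[1,0,0,0,0,0,0.15],[1,0,0,0,0,0,0.15],[1,0,0,0,0,0,0.15],[1,0,0,0,0,0,0.15],[1,0,0,0,0,0,0.15],[1,0,0,0,0,0,0.15]]'
python3 -m crank '[[1,0,0,0,0,0,0.15],[1,0,0,0,0,0,0.15],[1,0,0,0,0,0,0.15],[1,0,0,0,0,0,0.15],[1,0,0,0,0,0,0.15],[1,0,0,0,0,0,0.15],[1,0,0,0,0,0,0.15],[1,0,0,0,0,0,0]]'
python3 -m crank '[[-1,0,0,0,0,0,0],[-1,0,0,0,0,0,0],[-1,0,0,0,0,0,0],[-1,0,0,0,0,0,0],[-1,0,0,0,0,0,0],[-1,0,0,0,0,0,0],[-1,0,0,0,0,0,0]]'
```

```text
time: 23.47
position: [0.6409, 0.0023, 0.0447]
tool_rot: [0.0, 0.984, 0.179, 0.001]
contact_force: [-0.3, 2.0, 5.2]
opening: 0.0214
finger_force: 58.5
time: 24.3
position: [0.64, 0.002, 0.0431]
tool_rot: [-0.0, 0.86, 0.511, -0.0]
contact_force: [-0.6, -0.0, -0.2]
opening: 0.0855
finger_force: 0.0
time: 24.97
position: [0.64, 0.002, 0.0432]
tool_rot: [-0.0, 0.584, 0.812, -0.0]
contact_force: [0.5, 0.4, -0.3]
opening: 0.0851
finger_force: 0.0
time: 25.55
position: [0.6403, 0.0021, 0.0436]
tool_rot: [0.0, 0.585, 0.811, 0.0]
contact_force: [0.5, 0.3, 2.5]
opening: 0.0212
finger_force: 58.7
```

```bash
python3 -m crank '[[-1,0,0,0.05,0,0,0],[-1,0,0,0.11,0,0,0],[-1,0,0,0.12,0,0,0],[-1,0,0,0.12,0,0,0],[-1,0,0,0.12,0,0,0],[-1,0,0,0,0,0,0]]'
python3 -m crank '[[-1,-0.013,-0.108,0,0,0,0],[-1,-0.013,-0.108,0,0,0,0],[-1,-0.013,-0.108,0,0,0,0],[-1,-0.013,-0.108,0,0,0,0],[-1,-0.013,-0.108,0,0,0,0],[-1,-0.013,-0.108,0,0,0,0],[-1,-0.013,-0.107,0,0,0,0],[-1,0,0,-0.02,0,0,0],[-1,0,0,0,0,0,0],[-1,0,0,0,0,0,0]]'
```

```text
time: 26.05
position: [0.6436, 0.002, 0.1806]
tool_rot: [0.004, 0.585, 0.811, 0.003]
contact_force: [1.5, -0.2, 0.3]
opening: 0.0217
finger_force: 59.1
time: 26.88
position: [0.6166, -0.1863, 0.1678]
tool_rot: [-0.001, 0.585, 0.811, -0.0]
contact_force: [-0.2, 0.3, -1.5]
opening: 0.0216
finger_force: 59.1
```

Directly above the stack, with the cone's origin at 0.124 and the jet's rim at 0.119.

```bash
python3 -m crank '[[-1,0.002,-0.001,-0.012,0,0,0],[-1,0,0,-0.012,0,0,0],[-1,0,0,-0.008,0,0,0],[-1,0,0,0,0,0,0]]';python3 -m crank '[[-1,0,0,-0.008,0,0,0],[-1,0,0,-0.006,0,0,0],[-1,0,0,0,0,0,0]]'
```

```text
time: 27.22
position: [0.6176, -0.186, 0.1597]
tool_rot: [-0.001, 0.585, 0.811, -0.0]
contact_force: [-0.7, -1.0, -0.9]
opening: 0.0216
finger_force: 59.1
time: 27.47
position: [0.6178, -0.1868, 0.1565]
tool_rot: [-0.0, 0.585, 0.811, -0.0]
contact_force: [-0.3, 0.1, -1.6]
opening: 0.0216
finger_force: 59.1
```

```bash
python3 -m crank '[[-1,0,0,-0.006,0,0,0],[-1,0,0,0,0,0,0]]';python3 -m crank '[[-1,0,0,-0.006,0,0,0],[-1,0,0,0,0,0,0]]'
```

```text
time: 27.63
position: [0.6177, -0.1869, 0.1551]
tool_rot: [-0.0, 0.585, 0.811, -0.0]
contact_force: [-0.7, -0.1, -1.3]
opening: 0.0215
finger_force: 59.1
time: 27.8
position: [0.6181, -0.1871, 0.1545]
tool_rot: [0.0, 0.585, 0.811, 0.0]
contact_force: [-0.6, 0.9, 2.8]
opening: 0.0216
finger_force: 59.6
```

```bash
python3 -m crank '[[-1,0,0,-0.005,0,0,0],[-1,0,0,0,0,0,0]]'; python3 -m crank '[[-1,0,0,0.005,0,0,0],[1,0,0,0,0,0,0],[1,0,0,0,0,0,0],[1,0,0,0,0,0,0],[1,0,0,0,0,0,0],[1,0,0,0.06,0,0,0],[1,0,0,0.1,0,0,0],[1,0,0,0.1,0,0,0],[1,-0.1,0.1,0,0,0,0],[1,-0.1,0.1,0,0,0,0]]'; python3 -m crank '[[1,-0.1,0.1,0,0,0,0],[1,-0.1,0.1,0,0,0,0],[1,-0.1,0.1,0,0,0,0],[1,-0.1,0.1,0,0,0,0],[1,-0.1,0.1,0,0,0,0],[1,0,0,0,0,0,0],[1,0,0,0,0,0,0]]'
python3 - <<'E'
from h import *
c=(.6175,-.187);o=[]
im=eyes.read_camera('scene');o.append(cv2.resize(im[150:450,60:520,::-1],(520,340)))
for n in('scene',):
    u,v=w2pix(n,[[*c,.12]])[0];o.append(cv2.resize(crop(im,u,v,32,12,[(ring(c,r,z),(0,255,0)) for r,z in((.029,.129),(.012,.169))],n),(270,340)))
cv2.imwrite('pics/j.png',np.hstack(o))
E
```

```text
time: 27.97
position: [0.6183, -0.187, 0.1543]
tool_rot: [0.001, 0.585, 0.811, 0.0]
contact_force: [-3.0, 1.8, 10.7]
opening: 0.0214
finger_force: 60.3
time: 28.8
position: [0.5692, -0.1376, 0.2204]
tool_rot: [0.002, 0.586, 0.81, 0.001]
contact_force: [0.0, 0.5, -0.2]
opening: 0.0854
finger_force: 0.0
time: 29.38
position: [0.4418, -0.011, 0.219]
tool_rot: [0.0, 0.584, 0.812, 0.0]
contact_force: [-0.2, -0.1, -0.6]
opening: 0.0854
finger_force: 0.0
```

View pics/j.png

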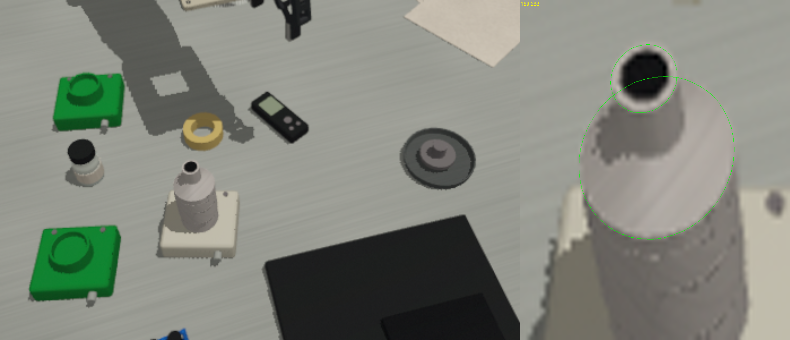

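The stack is fully built: the cone's rings fit their seated heights (neck top at crop (643,78)). The cap is knob up in the dish at (437,155), the bottle, tape and meter are where they were, and the arm is clear of everything.

```bash
python3 -c "
from rig import hand_in;print(hand_in())"
```

```text
the job is handed in; nothing more can be done
None
```

The job is handed in at about 29 s on the robot's clock: the dust cap lies knob up in the dish, and the cup, seven-hole stage and cone are each seated on the base in that order, with the bottle, tape roll and meter undisturbed.

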